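Gauge a slide box on the labelling fence with a flip stop

ROBOT

A 6-joint arm with a two-finger parallel gripper is mounted at the origin on a cart in front of the work surface, level with it; the furniture and walls round the work are solid. World frame = base frame: x ahead of the robot, y to its left, z up, the work surface at z = 0. Lengths are in m, angles in rad, forces in N, time in s.
With the tool pointing down it reaches from about 0.325 to 0.75 m from the base axis. Payload 7.6 kg.
Tool frame: the origin (TCP) lies at the very end of the fingers, on their centre line; the grasp point (between the pads) lies 19 mm behind it; z points along the fingers, y is the direction in which the jaws open and shut (so a half turn about z gives the same grasp; the last joint's range is limited). The gripper opens to 85 mm and grips with 20 to 120 N. Pads are 22 mm wide; open, the fingers measure 114 mm over their backs; the gripper's body (76 mm by 85 mm) begins 54 mm behind the grasp point. The pads swing forward as they close: fully open they stand 13 mm farther back than shut.
Start: joints at [1.268, 0.052, 1.401, -0, 1.689, -0.07], TCP at [0.121, 0.511, 0.231] pointing down, gripper open.
Joint ranges: [-2.9, 2.9], [-0.91, 2.17], [0.12, 2.37], [-1.06, 4.2], [0.26, 2.73], [-2.93, 2.93]. Speed limits (rad/s): [2.57, 2.57, 3.01, 3.14, 3.14, 3.14].

INTERFACE

Orientations are given as a rotation vector (axis times angle).
In Python, from bench import get_state, grab_frame, camera_model, job_done, find_in, spot_point gives the robot as it stands.
- The arm moves only by the tool send_rows, never from a script. Its argument "increments" is text: rows parted by semicolons, each of 6 numbers parted by spaces: the shift along the world's x, y, z in m, then the turn, a rotation vector about the world's x, y, z in rad. In form: dx dy dz wx wy wz; .... A call has 1 to 5 rows; each row shifts and turns the pose as measured when the row begins; what a row does not reach is not made up. A row lasts 1/8 s, in which the tool goes at most 62.5 mm and 10.7 degrees, less where a joint would pass 70% of its speed; a pose out of reach is approached as far as the arm can. A call with a gripper value outside its range is refused whole. "gripper" is the finger opening in m, from 0 to 0.0854, set as the call begins (left out, the last holds). The fingers move at their own pace and stop on an object; the grip force is fixed at half the most. Time passes only in rows, so rows that do not move let the fingers close. It gives the time, the measured TCP pose, the force and the opening at its end, in the units of the state.
- get_state(): the state, without advancing time (a new reading comes with each control period).
- grab_frame(name): name is "scene" or "top" or "wrist"; returns (picture, depth): 400x640x3 uint8, blue, green, red; 400x640 float32, m along the optical axis (not along the pixel's ray), 0 where there is no reading.
- camera_model(name): a dict with "fx", "fy", "cx", "cy" (pixels), "dist" ([k1, k2, p1, p2, k3] as OpenCV has them; the pictures are not rectified), "camera_from_world" (4x4, takes a point from world to camera coordinates). Camera axes: x right, y down, z forward; pixel columns grow to the right and rows downward; lengths in m; the calibration is good to about 2 mm. A picture is of the moment at which its call begins: read the wrist's pose just before it. camera_model takes no time and is no camera call; for the wrist camera it gives the pose at the moment of the call.
- job_done(): hands the job in, once; it reports no verdict.
Trained networks look in the newest picture that a camera, given by its name, has taken for a name from the list of things; names that differ only in an ending like _2 or _b are one class to them, and where a whole thing is asked for, a point or a joint stands for the part that bears it (a point fixed in the world has none). Each returns a list of dicts, best first, with "score" (0 to 1); they miss things now and then, are a little off and sometimes report something else, mostly with a low value. They report only what shows in the picture. A call takes as long as a camera call.
- find_in(query, camera): "location" ([column, row] as shares, 0 to 1, of the picture: columns of its width, rows of its height, amid what is visible of it).
- spot_point(query, camera): "location" ([column, row] as shares, 0 to 1, of the picture: columns of its width, rows of its height: a listed point, or the origin of a listed thing).
The state is a dict: "time_s": time; "joint_pos": joint angles; "dq": joint speeds; "effort": joint torques, N m; "ee_pos": TCP position; "tcp_rot": TCP orientation; "contact_force": force on the tool from outside, world axes, zero at the start; "wrist_torque": the same for the moment, N m; "finger_gap": finger opening in m.
Only numpy, scipy, OpenCV 4.12 (cv2) and the standard library are available. Lean on these libraries where they do the work, as an engineer would, in place of code of your own. Each camera call takes 0.05 s, during which the arm holds its last target.

TASK

Set the clear slide box in place for its label. Flip the stop that has the crossbar handle fully down in front of the fence, slide the box along the fence until its end rests against that stop, then flip the stop back up and leave the box where it was gauged, standing along the fence. Leave the other stop, with the ball handle, up.

Things in the scene. Friction and masses are not known exactly. Their poses are not given: they have to be found in the camera images.
- bar_stop: Crossbar flip stop on a fixed aluminium fence (500 long, 50 high, 30 deep) with a low front guide (x -102 to -94, 14 high). Origin: on the worktop under the fence's front face, mid leaf. x square to the fence, away from the robot (rail at x 0 to 30), y along it, z up. Hinge pin along y at x 12, z 75. Leaf down: plate x -50 to -6, z 12 to 76, y -4 to 4. Handle: black bar along y, 14 thick, 40 long, 75 from the pin.
- bar_leaf (a joint): Hinge of the crossbar stop's leaf, rad: 0 = down, arm level toward the robot (below 0.2 counts as down; hard end stop at -0.12), 1.57 = upright, 1.75 = fully up (end stop). Starts up. Middle of the handle in bar_stop's frame: x = 12 - 75 cos q, z = 75 + 75 sin q mm. Stiff: the leaf stays where it is left; 1 to 2 N at the handle moves it.
- slide_box: Clear slide box, flat lid (its rim projects 2), 79 x 114 x 41 high, 0.11 to 0.22 kg, loose on the worktop between the two stops, in the 94 wide channel between fence and front guide. Origin: centre of underside; y along its length, z up. Push it by its end. Against fence and stop its centre is 40 in front of the fence face and 61 along the fence from the stop's middle.
- ball_leaf (a joint): Hinge of the other stop's leaf, rad, same meaning: 0 down, 1.75 fully up. Starts up, stays up. This stop is alike but its handle is a black ball 24 across; it sits 360 to 380 mm along the same fence from the crossbar stop, beyond the box. Which of the two is on the left varies.

How it is judged:
On the way, in this order (a step that is already met when the one before it is completed fails the run):
1. the crossbar stop is flipped fully down (value of joint bar_leaf below 0.2 rad), for 0.2 s.
2. with the stop down, the box stands along the fence with its end at the stop (value of joint bar_leaf below 0.2 rad and (y of slide_box in the frame of bar_stop between 0.052 and 0.075 m or y of slide_box in the frame of bar_stop between -0.075 and -0.052 m) and x of slide_box in the frame of bar_stop between -0.06 and -0.034 m and angle between the y axis of slide_box and the y axis of bar_stop, either way round below 0.175 rad and angle between slide_box's own z axis and vertical below 0.1 rad), for 0.2 s.
At the end, for the whole second after the job is handed in: The crossbar stop is up again (over 1.25 rad); the box stands flat and at rest on the worktop where it was gauged: its end within 14 mm of the stop's face (not more than 9 mm past it), its long side within 20 mm of the fence face and within 10 degrees of parallel; the ball-handled stop is still up (value of joint each of bar_leaf, ball_leaf above 1.25 rad and (y of slide_box in the frame of bar_stop between 0.052 and 0.075 m or y of slide_box in the frame of bar_stop between -0.075 and -0.052 m) and x of slide_box in the frame of bar_stop between -0.06 and -0.034 m and angle between the y axis of slide_box and the y axis of bar_stop, either way round below 0.175 rad and angle between slide_box's own z axis and vertical below 0.1 rad and linear speed of slide_box below 0.02 m/s); the robot touches nothing.
It fails at once if the ball-handled stop is flipped down (value of joint ball_leaf below 1 rad).
It also fails if it takes over 54 s, if anything falls off the work surface, if the arm or the gripper's body presses on something with over 40 N, if the wrist force passes 120 N, or if a joint passes its speed limit or range.

## Working session

There is one attempt and no reset: what is moved stays moved. The work goes in short steps, Python scripts to look and compute and a tool call to move; the robot and the scene stay as the last step left them, time stands still between calls to the robot, and variables do not carry over. Pictures are saved under pics/ and viewed, and the job is handed in when it is done.

Besides the shell and the picture viewer there is one more tool, called after ">>>" as name(argument=value, ...) on one line, values as JSON. send_rows: Moves the arm, as the interface text tells. Its arguments: {"type":"object","properties":{"increments":{"type":"string"},"gripper":{"type":"number"}},"required":["increments"]}

```bash
mkdir -p pics; cat > h.py <<'E'
import numpy as np, cv2
from bench import *
def save(name,cam):
    p,d=grab_frame(cam); cv2.imwrite(f'pics/{name}.png',p); np.save(f'pics/{name}.npy',d); return p,d
def unproj(cm,d,u,v,z=None):
    K=np.array([[cm['fx'],0,cm['cx']],[0,cm['fy'],cm['cy']],[0,0,1]])
    n=cv2.undistortPoints(np.array([[[u,v]]],float),K,np.array(cm['dist'],float))[0,0]
    T=np.linalg.inv(np.array(cm['camera_from_world']))
    if z is None:
        dd=d[int(round(v)),int(round(u))]
        return (T@np.array([n[0]*dd,n[1]*dd,dd,1]))[:3]
    r=T[:3,:3]@np.array([n[0],n[1],1]);o=T[:3,3]
    return o+r*(z-o[2])/r[2]
def cloud(cm,d):
    K=np.array([[cm['fx'],0,cm['cx']],[0,cm['fy'],cm['cy']],[0,0,1]])
    v,u=np.mgrid[:400,:640]
    n=cv2.undistortPoints(np.stack([u,v],-1).reshape(-1,1,2).astype(float),K,np.array(cm['dist'],float))[:,0]
    dd=d.reshape(-1);T=np.linalg.inv(np.array(cm['camera_from_world']))
    P=np.c_[n*dd[:,None],dd]@T[:3,:3].T+T[:3,3]
    P[dd==0]=np.nan
    return P.reshape(400,640,3)
E
python3 - <<'E'
from h import *
print(get_state())
for c in ['top','scene']:
    p,d=save(c+'0',c);cm=camera_model(c)
    print(c,np.linalg.inv(cm['camera_from_world'])[:3,3])
    for q in ['bar_stop','slide_box','bar_leaf','ball_leaf']:
        for f in (find_in,spot_point):
            for r in f(q,c)[:2]:
                u,v=r['location'][0]*640,r['location'][1]*400
                print(q,f.__name__,round(r['score'],2),round(u),round(v),unproj(cm,d,min(u,639),min(v,399)).round(3), unproj(cm,d,u,v,0).round(3))
E
```

```text
{'time_s': 0.0, 'joint_pos': array([ 1.26772427e+00,  5.28474238e-02,  1.40177607e+00, -1.07440575e-05,
        1.68859510e+00, -7.02788818e-02]), 'dq': array([-8.03742955e-04,  2.87346384e-04,  1.14403923e-03,  5.91737505e-04,
        1.00317048e-03, -4.94632665e-05]), 'effort': array([ 1.70662288e-04, -3.81680667e+01, -3.60178220e+01, -9.49589685e-05,
        6.42299303e-03, -7.12775631e-06]), 'ee_pos': array([0.12099089, 0.5105437 , 0.23044093]), 'tcp_rot': array([-3.64813535e-01, -3.12004473e+00,  2.51252186e-03]), 'contact_force': array([ 0.84290715, -0.51883202,  0.1962784 ]), 'wrist_torque': array([ 0.00446491, -0.02264881,  0.04388114]), 'finger_gap': 0.08551658729103351}
top [0.34078958 0.0287245  0.92650704]
bar_stop call 0.84 424 199 [ 0.515 -0.183  0.106] [ 0.538 -0.211  0.   ]
bar_stop call 0.58 413 215 [ 0.505 -0.185  0.006] [ 0.506 -0.186 -0.   ]
slide_box call 0.79 326 228 [ 0.483 -0.006  0.039] [ 0.489 -0.008  0.   ]
slide_box call 0.94 324 235 [ 0.469 -0.001  0.045] [ 0.475 -0.002  0.   ]
bar_leaf call 0.65 431 201 [ 0.504 -0.187  0.139] [ 0.533 -0.225  0.   ]Traceback (most recent call last):
  File "<stdin>", line 8, in <module>
ValueError: it knows: bar_stop, slide_box
```

```bash
python3 - <<'E'
from h import *
p,d=save('scene0','scene')
print(get_state()['time_s'])
E
```

```text
0.35
```

View pics/top0.png

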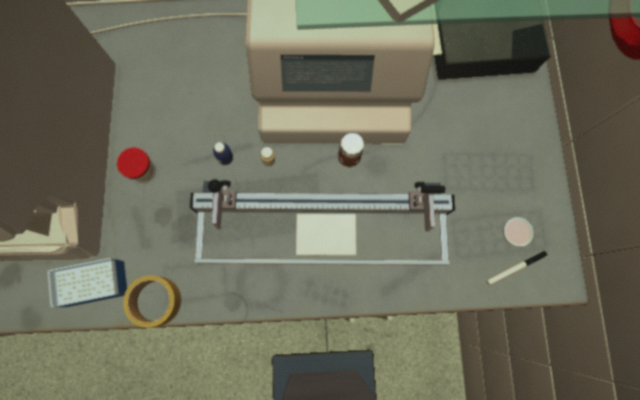

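View pics/scene0.png

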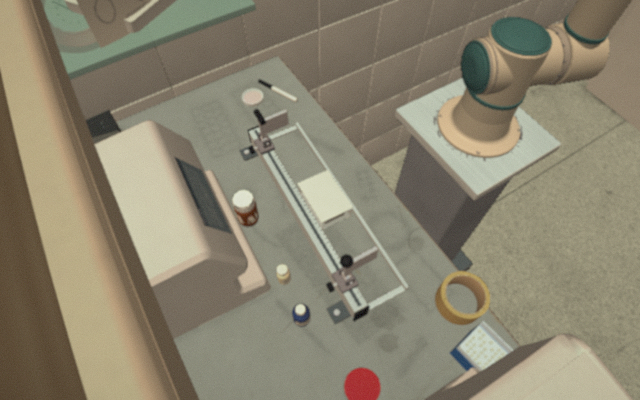

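The crossbar stop is on the right at about (430,190) in the top view, and the ball stop is on the left at (213,186). The box has a white lid spanning (297-356, 213-255). Next I'll measure the geometry.

```bash
python3 - <<'E'
from h import *
cm=camera_model('top');P=cloud(cm,np.load('pics/top0.npy'))
X,Y,Z=P[...,0],P[...,1],P[...,2]
def reg(m):
    m=m&np.isfinite(Z)
    return m
roi=(X>.35)&(X<.65)&(Y>-.35)&(Y<.4)
# fence front edge per column
pts=[]
for u in range(240,405,6):
    m=(Z[:,u]>.044)&(Z[:,u]<.058)&roi[:,u]&(np.arange(400)<216)
    if m.sum()>3:
        i=np.where(m)[0]; pts.append([Y[i.max(),u],X[i.max(),u],X[i.min(),u],Z[i,u].mean()])
pts=np.array(pts);print(pts[::4].round(4))
print('front fit',np.polyfit(pts[:,0],pts[:,1],1),'back',np.polyfit(pts[:,0],pts[:,2],1))
for s,(a,b) in {'R':(405,470),'L':(185,240)}.items():
    for lo,hi in [(.09,.125),(.125,.142),(.142,.2)]:
        m=roi&(Z>lo)&(Z<hi); m[:,:a]=0;m[:,b:]=0
        if m.sum(): print(s,lo,m.sum(),'X',np.percentile(X[m],[2,50,98]).round(3),'Y',np.percentile(Y[m],[2,50,98]).round(3),'Z',np.percentile(Z[m],[2,50,98]).round(3))
# box lid
m=roi&(Z>.03)&(Z<.048)&(np.arange(400)[:,None]>208);m[:,:280]=0;m[:,375:]=0
r=cv2.minAreaRect(np.c_[X[m],Y[m]].astype(np.float32)*1000);print('lid',m.sum(),r,Z[m].mean(), cv2.boxPoints(r))
p=cv2.imread('pics/top0.png')[170:275,180:470];cv2.imwrite('pics/crop0.png',cv2.resize(p,None,fx=2.7,fy=2.7,interpolation=2))
E
```

```text
[[ 0.1582  0.5284  0.5568  0.0508]
 [ 0.1118  0.5263  0.6471  0.0526]
 [ 0.0653  0.5231  0.5521  0.0516]
 [ 0.0191  0.5206  0.5502  0.0515]
 [-0.0269  0.5179  0.5459  0.052 ]
 [-0.0734  0.5163  0.6205  0.0512]
 [-0.1197  0.5123  0.5409  0.052 ]]
front fit [0.0578349  0.51775132] back [0.06739242 0.56496237]
R 0.09 150 X [0.459 0.492 0.525] Y [-0.185 -0.183 -0.181] Z [0.092 0.111 0.124]
R 0.125 215 X [0.46  0.488 0.518] Y [-0.19  -0.184 -0.181] Z [0.126 0.139 0.142]
R 0.142 207 X [0.465 0.521 0.529] Y [-0.207 -0.186 -0.168] Z [0.142 0.157 0.16 ]
L 0.09 124 X [0.481 0.514 0.546] Y [0.182 0.184 0.191] Z [0.098 0.112 0.124]
L 0.125 152 X [0.483 0.515 0.539] Y [0.183 0.186 0.193] Z [0.126 0.139 0.142]
L 0.142 210 X [0.487 0.543 0.557] Y [0.175 0.187 0.196] Z [0.142 0.158 0.165]
lid 2569 ((475.46124267578125, -7.392555236816406), (183.6604766845703, 87.98783111572266), 86.75344848632812) 0.042150838952064826 [[ 426.33734  -96.58392]
 [ 514.1839  -101.56691]
 [ 524.58514   81.79881]
 [ 436.7386    86.7818 ]]
```

View pics/crop0.png

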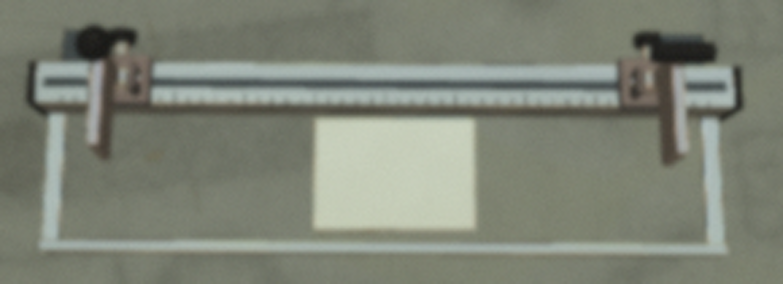

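```bash
python3 - <<'E'
from h import *
cm=camera_model('top');p=cv2.imread('pics/top0.png').astype(int)
m=(p.min(2)>150);m[:205]=0;m[258:]=0;m[:,:285]=0;m[:,370:]=0
n,l,s,c=cv2.connectedComponentsWithStats(m.astype(np.uint8));i=1+np.argmax(s[1:,4]);print(s[i])
v,u=np.where(l==i);q=np.array([unproj(cm,None,a,b,.041)[:2] for a,b in zip(u,v)])*1000
print(cv2.minAreaRect(q.astype(np.float32)),q.mean(0))
P=cloud(cm,np.load('pics/top0.npy'))
for x in (.56,.6,.64,.68): 
  k=(abs(P[...,0]-x)<.02)&(P[...,1]<-.1)&(P[...,1]>-.3)&(P[...,2]>.02); print(x,k.sum(),np.nanmax(P[...,2][k]) if k.any() else 0)
E
```

```text
[ 296  214   60   41 2419]
((470.4717102050781, -4.776279449462891), (113.9062728881836, 77.4841079711914), 87.1290283203125) [470.22363682  -5.09243715]
0.56 98 0.06948215700643057
0.6 4095 0.5568031123380857
0.64 424 0.07441969035927865
0.68 2102 0.22478579874897275
```

>>> send_rows(increments="0.03 -0.05 0.01 0 0 0.087; 0.03 -0.05 0 0 0 0.087; 0.033 -0.05 0 0 0 0; 0.033 -0.05 0 0 0 0; 0.033 -0.05 0 0 0 0", gripper=0)

```text
time_s: 0.98
ee_pos: [0.2814, 0.2554, 0.2398]
tcp_rot: [0.071, 3.14, -0.003]
contact_force: [1.4, 0.1, -0.1]
finger_gap: 0.0002
```

```bash
python3 - <<'E'
from h import *
cm=camera_model('top');P=cloud(cm,np.load('pics/top0.npy'))
k=(P[...,2]>.3)
v,u=np.where(k);print(k.sum(),v.min(),v.max(),u.min(),u.max())
for lo,hi in [(.3,.45),(.45,.54),(.54,.6),(.6,.9)]:
  m=k&(P[...,2]>lo)&(P[...,2]<hi)
  if m.any():
    print(lo,m.sum(),[np.percentile(P[...,i][m],[1,50,99]).round(3) for i in range(3)])
E
```

```text
13586 0 232 0 639
0.3 5649 [array([0.465, 0.664, 0.801]), array([0.426, 0.431, 0.44 ]), array([0.301, 0.327, 0.375])]
0.54 7937 [array([0.584, 0.591, 0.608]), array([-0.282, -0.105,  0.028]), array([0.548, 0.555, 0.571])]
```

>>> send_rows(increments="0.033 -0.051 0 0 0 -0.012; 0.033 -0.051 0 0 0 0; 0.033 -0.051 0 0 0 0; 0.033 -0.051 -0.01 0 0 0; 0.033 -0.051 -0.01 0 0 0")

```text
time_s: 1.6
ee_pos: [0.4492, -0.0072, 0.222]
tcp_rot: [0.09, 3.132, -0.0]
contact_force: [0.7, 0.0, 0.6]
finger_gap: 0.0001
```

>>> send_rows(increments="0.033 -0.051 0 0 0 0; 0.033 -0.051 0 0 0 0; 0.033 -0.051 -0.01 0 0 0; 0.02 -0.02 0 0 0 0")

```text
time_s: 2.1
ee_pos: [0.57, -0.1876, 0.2104]
tcp_rot: [0.096, 3.132, 0.0]
contact_force: [0.3, 0.9, 0.8]
finger_gap: -0.0001
```

>>> send_rows(increments="-0.002 -0.001 -0.04 0 0 0; 0 0 -0.035 0 0 0; 0 0 0 0 0 0")

```text
time_s: 2.48
ee_pos: [0.5687, -0.1911, 0.1328]
tcp_rot: [0.101, 3.132, 0.0]
contact_force: [-0.2, -0.4, 0.3]
finger_gap: -0.0001
```

```bash
python3 - <<'E'
from h import *
p,d=save('scene1','scene'); cv2.imwrite('pics/s1c.png',cv2.resize(p[80:320,200:460],None,fx=2.4,fy=2.4))
p,d=save('top1','top');cv2.imwrite('pics/t1c.png',cv2.resize(p[100:280,300:540],None,fx=3,fy=3))
E
```

```text
(no output)
```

View pics/s1c.png

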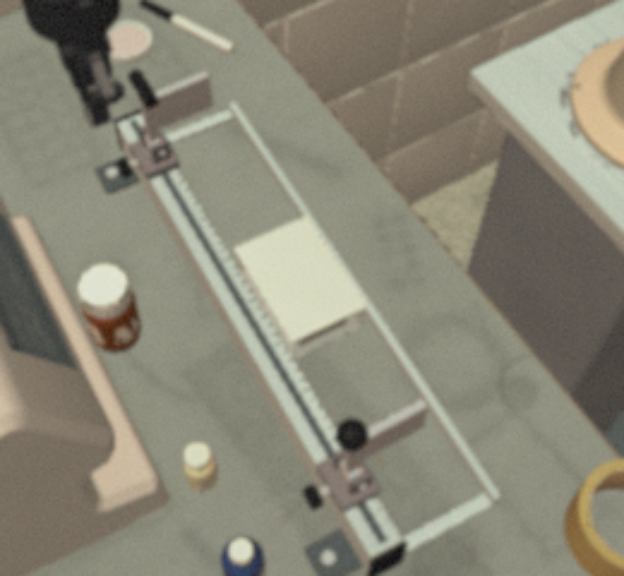

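View pics/t1c.png

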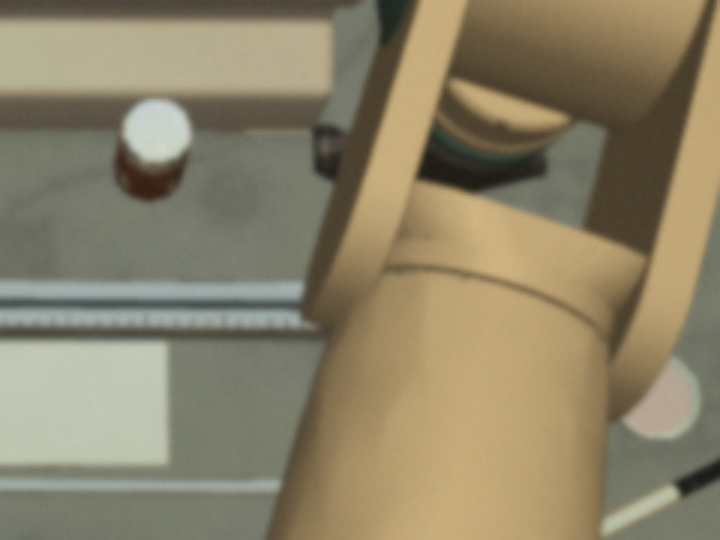

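>>> send_rows(increments="-0.02 0 0 0 0 0; -0.02 0 0.002 0 0 0; -0.02 0.001 0.002 0 0 0; -0.02 0.001 0 0 0 0; -0.012 0 0 0 0 0")

```text
time_s: 3.2
ee_pos: [0.4812, -0.1904, 0.1539]
tcp_rot: [0.096, 3.107, -0.015]
contact_force: [0.7, -1.1, -0.6]
finger_gap: 0.0
```

```bash
python3 - <<'E'
from h import *
p,d=save('scene2','scene'); cv2.imwrite('pics/s2c.png',cv2.resize(p[80:240,200:360],None,fx=3.5,fy=3.5))
s=get_state();print(s['ee_pos'],s['contact_force'])
E
```

```text
[ 0.48055998 -0.19058321  0.15399268] [ 0.42865256 -0.11962042  0.12394086]
```

View pics/s2c.png

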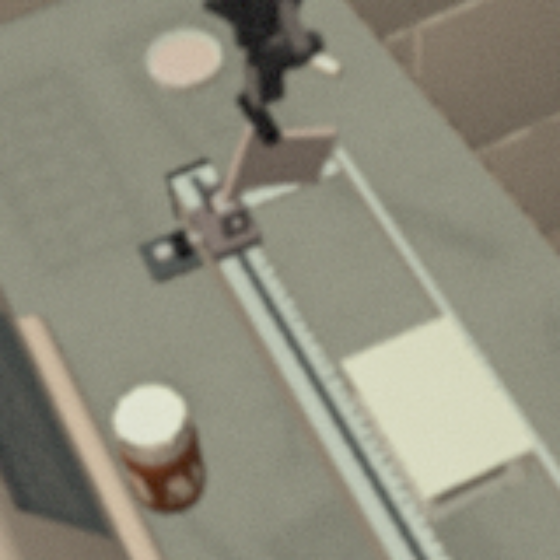

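>>> send_rows(increments="-0.01 0.001 -0.012 0 0 0; -0.01 0.001 -0.014 0 0 0; -0.008 0 -0.016 0 0 0; -0.004 0 -0.016 0 0 0; 0 0 -0.012 0 0 0")

```text
time_s: 3.88
ee_pos: [0.4426, -0.1887, 0.087]
tcp_rot: [0.096, 3.122, -0.017]
contact_force: [-21.5, 1.8, 5.5]
finger_gap: -0.0001
```

```bash
python3 - <<'E'
from h import *
p,d=save('scene3','scene'); cv2.imwrite('pics/s3c.png',cv2.resize(p[80:240,200:360],None,fx=3.5,fy=3.5))
s=get_state();print(s['ee_pos'],s['contact_force'])
E
```

```text
[ 0.44214838 -0.18855516  0.08514192] [-20.79059509  -0.58378762   2.48222332]
```

View pics/s3c.png

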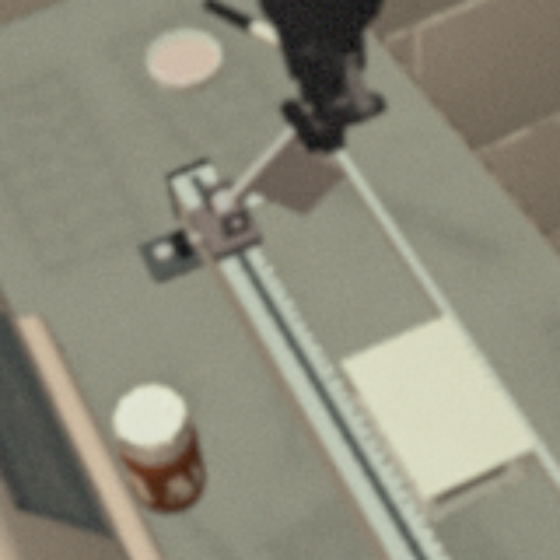

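>>> send_rows(increments="-0.015 0 0 0 0 0; -0.005 0 0.03 0 0 0; 0 0 0.04 0 0 0; 0 0 0.01 0 0 0")

```text
time_s: 4.42
ee_pos: [0.4218, -0.1886, 0.1677]
tcp_rot: [0.097, 3.124, -0.015]
contact_force: [0.5, 0.4, -0.3]
finger_gap: 0.0003
```

```bash
python3 - <<'E'
from h import *
p,d=save('scene4','scene'); cv2.imwrite('pics/s4c.png',cv2.resize(p[80:240,200:360],None,fx=3.5,fy=3.5))
s=get_state();print(s['ee_pos'],s['contact_force'])
E
```

```text
[ 0.42174291 -0.18854765  0.16761695] [0.43994065 0.64575673 0.39448112]
```

View pics/s4c.png

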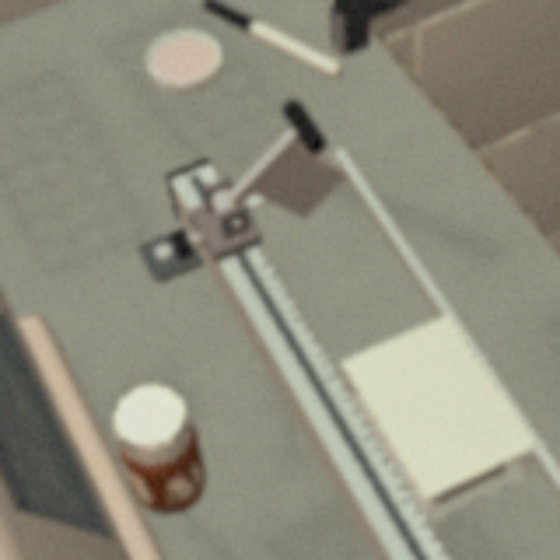

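```bash
python3 - <<'E'
from h import *
cm=camera_model('scene');P=cloud(cm,np.load('pics/scene4.npy'));p=cv2.imread('pics/scene4.png')
m=np.zeros((400,640),bool);m[105:126,278:296]=1;m&=p.max(2)<50
print(m.sum(),np.nanmedian(P[m],0),np.nanmin(P[m],0),np.nanmax(P[m],0))
E
```

```text
52 [ 0.46180236 -0.1787064   0.12603016] [ 0.45777078 -0.19818071  0.12087298] [ 0.46643934 -0.16399638  0.12945657]
```

>>> send_rows(increments="0.045 0.004 0 0 0 0; 0 0 0 0 0 0; 0 0 -0.03 0 0 0; -0.004 0 -0.02 0 0 0; -0.004 0 -0.018 0 0 0")

```text
time_s: 5.1
ee_pos: [0.4585, -0.1841, 0.0943]
tcp_rot: [0.096, 3.128, -0.014]
contact_force: [0.2, 0.0, 1.2]
finger_gap: -0.0001
```

>>> send_rows(increments="-0.004 0 -0.014 0 0 0; -0.002 0 -0.008 0 0 0; 0 0 0 0 0 0; 0 0 0 0 0 0")

```text
time_s: 5.6
ee_pos: [0.4521, -0.1839, 0.0737]
tcp_rot: [0.096, 3.127, -0.013]
contact_force: [-0.2, -0.2, 0.3]
finger_gap: 0.0001
```

Next I'll lift and check the leaf.

>>> send_rows(increments="0 0.01 0.05 0 0 0; 0 0.05 0.03 0 0 0; 0 0.05 0 0 0 0; 0 0.03 0 0 0 0")

```text
time_s: 6.1
ee_pos: [0.4509, -0.042, 0.1555]
tcp_rot: [0.104, 3.126, -0.012]
contact_force: [0.5, 0.7, -0.5]
finger_gap: 0.0
```

```bash
python3 - <<'E'
from h import *
p,d=save('scene5','scene'); cv2.imwrite('pics/s5c.png',cv2.resize(p[80:240,200:360],None,fx=3.5,fy=3.5))
s=get_state();print(s['ee_pos'],s['contact_force'])
cm=camera_model('scene');P=cloud(cm,d)
m=(p.max(2)<50)&(P[...,1]<-.15)&(P[...,1]>-.215)&(P[...,0]>.42)&(P[...,0]<.48)&(P[...,2]<.14)&(P[...,2]>.05)
print(m.sum(),np.nanmedian(P[m],0),np.nanmin(P[m],0),np.nanmax(P[m],0))
E
```

```text
[ 0.45103483 -0.03962788  0.15562904] [1.06718432 2.52923815 0.05859077]
39 [ 0.44690886 -0.17521887  0.07154484] [ 0.44316628 -0.19953463  0.06617342] [ 0.45119276 -0.16371484  0.07459085]
```

View pics/s5c.png

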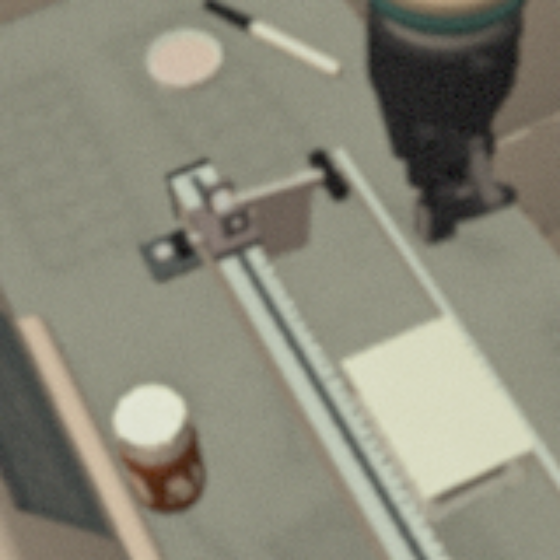

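>>> send_rows(increments="0.01 0.05 0 0 0 0; 0.01 0.05 0 0 0 0; 0.006 0.04 -0.02 0 0 0; 0 0 -0.06 0 0 0; 0 0 -0.04 0 0 0")

```text
time_s: 6.78
ee_pos: [0.4796, 0.105, 0.0359]
tcp_rot: [0.1, 3.115, -0.008]
contact_force: [0.0, 0.4, -0.4]
finger_gap: -0.0
```

>>> send_rows(increments="0 0 -0.01 0 0 0; 0 0 0 0 0 0")

```text
time_s: 7.02
ee_pos: [0.478, 0.1044, 0.0236]
tcp_rot: [0.1, 3.12, -0.01]
contact_force: [-0.7, 0.3, 0.3]
finger_gap: -0.0002
```

>>> send_rows(increments="-0.001 -0.015 0 0 0 0; -0.001 -0.015 0 0 0 0; -0.001 -0.012 0 0 0 0; -0.001 -0.012 0 0 0 0; -0.001 -0.012 0 0 0 0")

```text
time_s: 7.65
ee_pos: [0.4757, 0.0335, 0.0286]
tcp_rot: [0.101, 3.112, -0.009]
contact_force: [0.9, 0.8, -0.3]
finger_gap: 0.0001
```

>>> send_rows(increments="-0.001 -0.012 0 0 0 0; -0.001 -0.012 0 0 0 0; -0.001 -0.012 0 0 0 0; -0.001 -0.012 0 0 0 0; -0.001 -0.012 0 0 0 0")

```text
time_s: 8.28
ee_pos: [0.47, -0.0307, 0.0284]
tcp_rot: [0.102, 3.112, -0.009]
contact_force: [0.5, 1.0, 0.4]
finger_gap: -0.0004
```

```bash
python3 - <<'E'
from h import *
p,d=save('scene6','scene'); cv2.imwrite('pics/s6c.png',cv2.resize(p[80:280,200:400],None,fx=3,fy=3))
s=get_state();print(s['ee_pos'],s['contact_force'])
E
```

```text
[ 0.46999145 -0.03185626  0.02838489] [-0.1680798  -0.81821488 -0.3769867 ]
```

View pics/s6c.png

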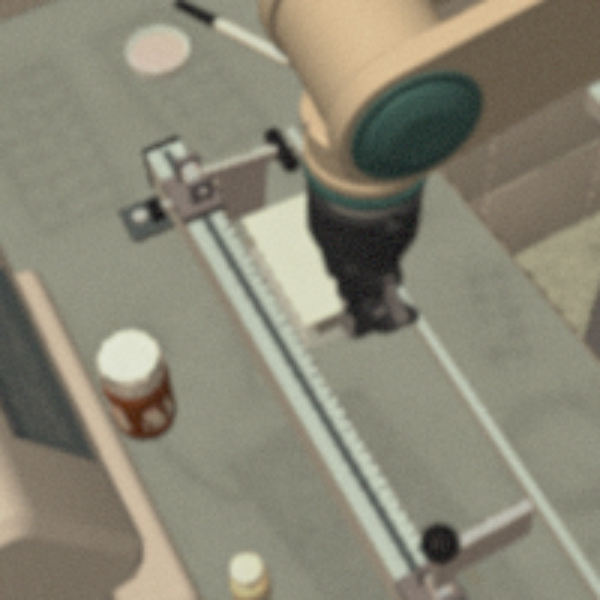

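>>> send_rows(increments="0 -0.006 -0.002 0 0 0; 0 -0.006 -0.002 0 0 0; 0 -0.004 0 0 0 0")

```text
time_s: 8.7
ee_pos: [0.4704, -0.0485, 0.0245]
tcp_rot: [0.102, 3.111, -0.009]
contact_force: [0.3, -0.4, 0.4]
finger_gap: -0.0001
```

>>> send_rows(increments="0 -0.003 0 0 0 0; 0 -0.003 0 0 0 0")

```text
time_s: 8.95
ee_pos: [0.4702, -0.0539, 0.0243]
tcp_rot: [0.102, 3.112, -0.005]
contact_force: [-1.0, 12.7, 3.6]
finger_gap: 0.0004
```

>>> send_rows(increments="0 0.001 0 0 0 0; 0 0.001 0 0 0 0; 0 0.02 0 0 0 0; 0 0.02 0.03 0 0 0; -0.02 0 0.06 0 0 0")

```text
time_s: 9.57
ee_pos: [0.4471, -0.0114, 0.1114]
tcp_rot: [0.103, 3.123, -0.007]
contact_force: [1.2, 0.1, 0.6]
finger_gap: 0.0003
```

>>> send_rows(increments="-0.04 0.03 0.03 0 0 0; -0.04 0.05 0.01 0 0 0; -0.02 0.05 0 0 0 0", gripper=0.07)

```text
time_s: 9.95
ee_pos: [0.3482, 0.1175, 0.1576]
tcp_rot: [0.113, 3.11, -0.008]
contact_force: [0.8, 0.7, 0.9]
finger_gap: 0.0544
```

```bash
python3 - <<'E'
from h import *
p,d=save('scene7','scene'); cv2.imwrite('pics/s7c.png',cv2.resize(p[80:280,200:400],None,fx=3,fy=3))
p,d=save('top7','top'); cv2.imwrite('pics/t7c.png',cv2.resize(p[150:290,250:470],None,fx=3,fy=3))
s=get_state();print(s['ee_pos'],s['contact_force'],s['finger_gap'])
E
```

```text
[0.34739327 0.12002623 0.1569694 ] [-0.09887348 -1.62810593 -0.03729723] 0.06834352083759712
```

View pics/s7c.png

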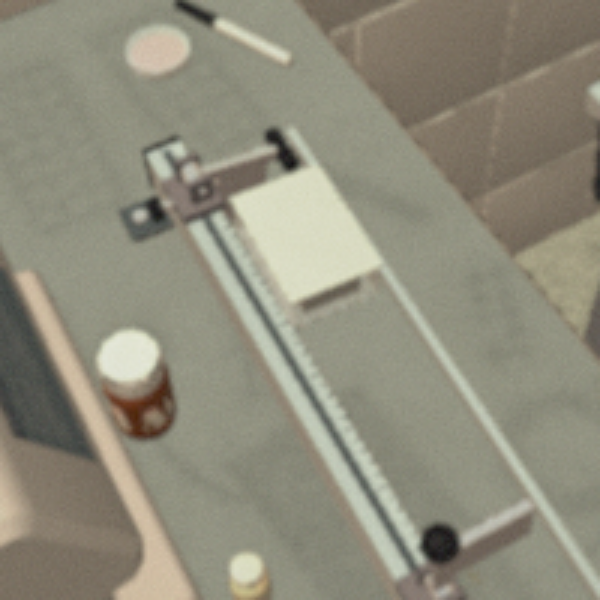

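View pics/t7c.png

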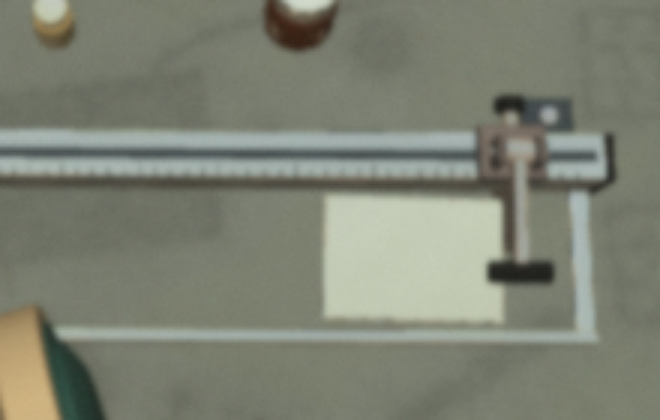

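```bash
python3 - <<'E'
from h import *
cm=camera_model('top');p=cv2.imread('pics/top7.png').astype(int)
m=(p.min(2)>150);m[:208]=0;m[260:]=0;m[:,:340]=0;m[:,420:]=0
n,l,s,c=cv2.connectedComponentsWithStats(m.astype(np.uint8));i=1+np.argmax(s[1:,4])
v,u=np.where(l==i);q=np.array([unproj(cm,None,a,b,.041)[:2] for a,b in zip(u,v)])*1000
r=cv2.minAreaRect(q.astype(np.float32));print(r)
O=np.array([507,-186.5]);ex=np.array([.9983,-.058]);ey=np.array([.058,.9983]);d=np.array(r[0])-O;print('box in stop',d@ex,d@ey)
m=(p.max(2)<60);m[:230]=0;m[250:]=0;m[:,:405]=0;m[:,440:]=0
v,u=np.where(m);print(u.min(),u.max(),v.min(),v.max())
q=np.array([unproj(cm,None,a,b,.072)[:2] for a,b in zip(u,v)])*1000
print(cv2.minAreaRect(q.astype(np.float32)))
E
```

```text
((461.1200256347656, -122.30261993408203), (112.26225280761719, 78.77674865722656), 85.31578063964844)
box in stop -49.525426452636715 61.42720600662232
413 433 238 243
((444.4248352050781, -182.82891845703125), (37.41608810424805, 9.307238578796387), 87.08696746826172)
```

>>> send_rows(increments="0.016 -0.05 0 0 0.028 0.01; 0.016 -0.05 0 0 0 0; 0.016 -0.05 0 0 0 0; 0.016 -0.05 0 0 0 0; 0.016 -0.05 -0.01 0 0 0", gripper=0.068)

```text
time_s: 10.68
ee_pos: [0.4287, -0.1367, 0.148]
tcp_rot: [0.069, 3.137, -0.012]
contact_force: [1.3, 0.0, 0.8]
finger_gap: 0.0677
```

>>> send_rows(increments="0.01 -0.03 -0.02 0 0 0; 0 0 0 0 0 0")

```text
time_s: 10.92
ee_pos: [0.4382, -0.172, 0.126]
tcp_rot: [0.078, 3.14, -0.013]
contact_force: [0.6, 0.8, -0.6]
finger_gap: 0.0681
```

>>> send_rows(increments="0.006 -0.011 0 0 0 -0.007; 0 0 0 0 0 0; 0 0 -0.03 0 0 0; 0 0 -0.03 0 0 0; 0 0 -0.008 0 0 0")

```text
time_s: 11.55
ee_pos: [0.4463, -0.1826, 0.0604]
tcp_rot: [0.085, 3.133, -0.018]
contact_force: [0.3, 0.9, -0.5]
finger_gap: 0.068
```

```bash
python3 - <<'E'
from h import *
p,d=save('wrist8','wrist')
p,d=save('scene8','scene'); cv2.imwrite('pics/s8c.png',cv2.resize(p[80:280,200:400],None,fx=3,fy=3))
s=get_state();print(s['ee_pos'],s['contact_force'],s['finger_gap'])
E
```

```text
[ 0.44691667 -0.183054    0.06156502] [0.08850794 0.10427806 0.25887048] 0.06812421784535769
```

View pics/wrist8.png

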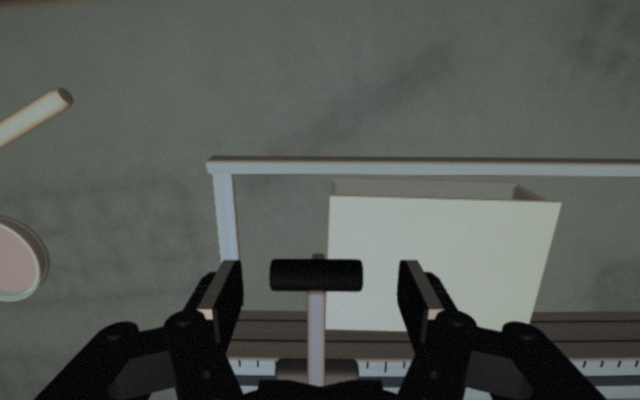

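View pics/s8c.png

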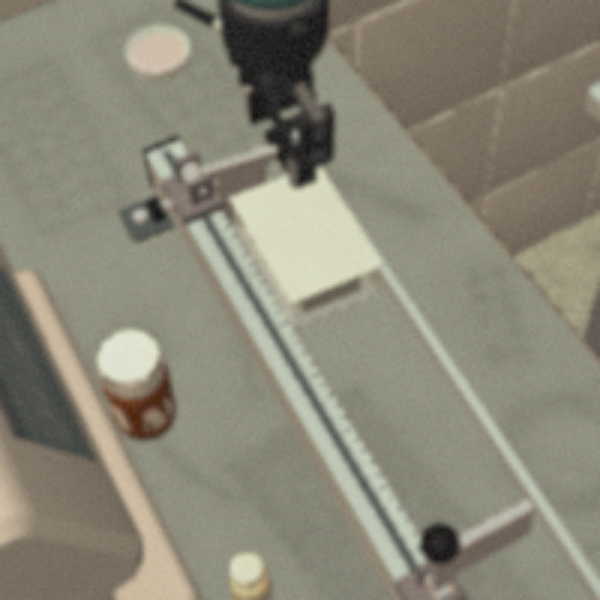

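>>> send_rows(increments="-0.001 0 -0.009 0 0 0; -0.001 0 0 0 0 0")

```text
time_s: 11.9
ee_pos: [0.446, -0.1833, 0.0543]
tcp_rot: [0.084, 3.128, -0.021]
contact_force: [-0.8, 0.2, -0.2]
finger_gap: 0.0678
```

>>> send_rows(increments="0 0 0 0 0 0; 0 0 0 0 0 0; 0 0 0 0 0 0; 0 0 0 0 0 0", gripper=0.03)

```text
time_s: 12.4
ee_pos: [0.4462, -0.1844, 0.0558]
tcp_rot: [0.084, 3.127, -0.025]
contact_force: [-0.5, -1.4, -0.8]
finger_gap: 0.0379
```

>>> send_rows(increments="0 0 0.012 0 0 0; 0.001 0 0.012 0 0 0; 0.003 0 0.011 0 0 0; 0.005 0 0.01 0 0 0; 0.006 -0.001 0.01 0 0 0")

```text
time_s: 13.02
ee_pos: [0.4613, -0.1853, 0.109]
tcp_rot: [0.086, 3.128, -0.023]
contact_force: [6.7, 0.3, -13.9]
finger_gap: 0.0384
```

```bash
python3 - <<'E'
from h import *
p,d=save('scene9','scene'); cv2.imwrite('pics/s9c.png',cv2.resize(p[80:280,200:400],None,fx=3,fy=3))
s=get_state();print(s['ee_pos'],s['contact_force'],s['wrist_torque'],s['finger_gap'])
E
```

```text
[ 0.46223884 -0.18531189  0.11028385] [ 3.61086502  0.61832417 -7.93942252] [ 0.10585179 -0.22268208 -0.15675915] 0.03813794729789996
```

View pics/s9c.png

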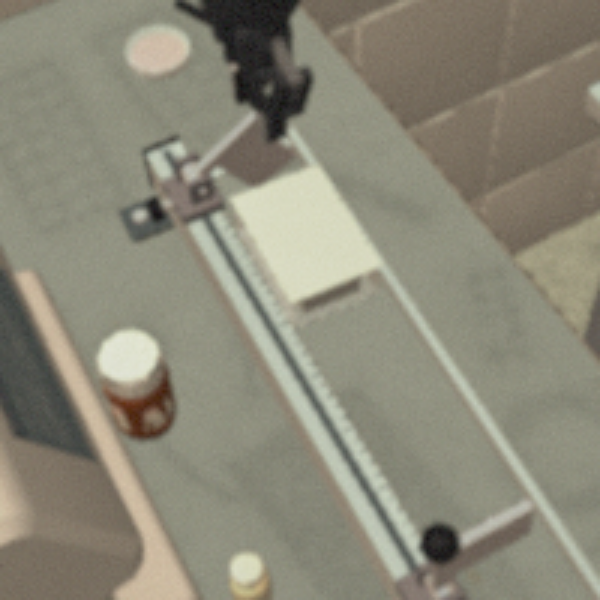

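>>> send_rows(increments="0.007 0 0.009 0 0 0; 0.0085 -0.001 0.007 0 0 0; 0.01 0 0.005 0 0 0; 0.01 -0.001 0.003 0 0 0; 0.011 0 0.002 0 0 0")

```text
time_s: 13.7
ee_pos: [0.507, -0.1878, 0.1352]
tcp_rot: [0.088, 3.139, -0.023]
contact_force: [-4.4, -4.3, -2.4]
finger_gap: 0.037
```

```bash
python3 - <<'E'
from h import *
p,d=save('scene10','scene'); cv2.imwrite('pics/s10c.png',cv2.resize(p[80:280,200:400],None,fx=3,fy=3))
s=get_state();print(s['ee_pos'],s['contact_force'],s['wrist_torque'],s['finger_gap'])
E
```

```text
[ 0.50813509 -0.18792332  0.13538756] [-1.32626612 -2.60167933 -1.73563652] [-0.73617217  0.41757882 -0.5879834 ] 0.037182833140585896
```

View pics/s10c.png

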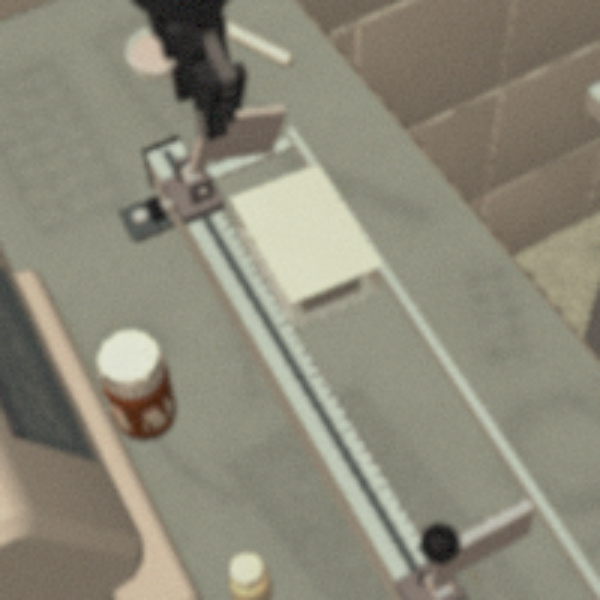

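>>> send_rows(increments="0.009 -0.001 0.002 0 0 0; 0.009 0 0 0 0 0; 0.004 0 0 0 0 0")

```text
time_s: 14.12
ee_pos: [0.5308, -0.1892, 0.1374]
tcp_rot: [0.089, 3.139, -0.024]
contact_force: [-3.7, -3.4, -6.6]
finger_gap: 0.0355
```

>>> send_rows(increments="0 0 0 0 0 0; 0 0 0 0 0 0; 0 0 0 0 0 0; 0 0 0 0 0 0", gripper=0.075)

```text
time_s: 14.62
ee_pos: [0.5337, -0.1886, 0.1408]
tcp_rot: [0.086, 3.13, -0.024]
contact_force: [0.5, -0.6, -0.8]
finger_gap: 0.0749
```

>>> send_rows(increments="0 0 0.03 0 0 0; 0 0 0.04 0 0 0; -0.04 0.03 0.01 0 0 0; -0.05 0.03 0.01 0 0 0; -0.05 0.03 0 0 0 0")

```text
time_s: 15.25
ee_pos: [0.3918, -0.0972, 0.2328]
tcp_rot: [0.088, 3.129, -0.022]
contact_force: [0.0, 1.8, 1.4]
finger_gap: 0.0752
```

>>> send_rows(increments="-0.03 0.05 0 0 0 0; 0 0.06 0 0 0 0; 0 0.06 0 0 0 0; 0 0.05 0 0 0 0; 0 0 0 0 0 0")

```text
time_s: 15.88
ee_pos: [0.3573, 0.1303, 0.2356]
tcp_rot: [0.088, 3.119, -0.019]
contact_force: [0.1, 0.2, 0.0]
finger_gap: 0.0746
```

```bash
python3 - <<'E'
from h import *
p,d=save('scene11','scene'); cv2.imwrite('pics/s11c.png',cv2.resize(p[80:280,200:400],None,fx=3,fy=3))
p,d=save('top11','top'); cv2.imwrite('pics/t11c.png',cv2.resize(p[150:290,180:470],None,fx=2.6,fy=2.6))
s=get_state();print(s['ee_pos'],s['contact_force'],s['finger_gap'])
cm=camera_model('top');p=p.astype(int);P=cloud(cm,d)
m=(p.min(2)>150);m[:208]=0;m[260:]=0;m[:,:340]=0;m[:,420:]=0
n,l,st,c=cv2.connectedComponentsWithStats(m.astype(np.uint8));i=1+np.argmax(st[1:,4])
v,u=np.where(l==i);q=np.array([unproj(cm,None,a,b,.041)[:2] for a,b in zip(u,v)])*1000
r=cv2.minAreaRect(q.astype(np.float32));print(r)
O=np.array([507,-186.5]);ex=np.array([.9983,-.058]);ey=np.array([.058,.9983]);dd=np.array(r[0])-O;print('box in stop',dd@ex,dd@ey)
for y0,y1 in((-.215,-.16),(.16,.21)):
  m=(p.max(2)<60)&(P[...,2]>.125)&(P[...,1]>y0)&(P[...,1]<y1)&(P[...,0]>.4)&(P[...,0]<.6);print(m.sum(),np.nanmedian(P[m],0))
E
```

```text
[0.35782153 0.12787308 0.23555812] [-0.11177072 -0.81407102  0.52930128] 0.07547220380201924
((461.06866455078125, -122.28056335449219), (112.43302154541016, 78.7520751953125), 85.4229965209961)
box in stop -49.57797950439453 61.446246147155755
157 [ 0.51497982 -0.18513838  0.15769792]
141 [0.54508828 0.18433609 0.15996666]
```

View pics/s11c.png

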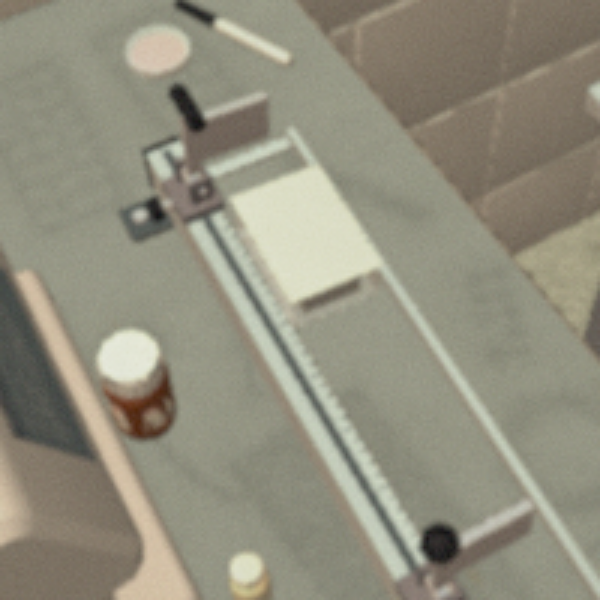

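View pics/t11c.png

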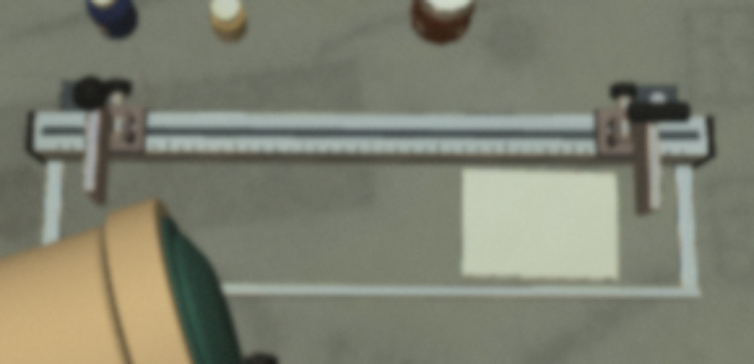

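```bash
python3 -c "
from bench import job_done;print(job_done())"
```

```text
the job is handed in; nothing more can be done
None
```

The box is gauged against the crossbar stop, that stop is up again, and the ball-handled stop was never touched. I handed the job in at about 16 s of the 54 s allowed.

**What I did:** I flipped the crossbar stop down by pushing its handle. On the first press the finger slid in front of the handle, with about 21 N on the tool, so I backed off and pressed again from above. I then pushed the box along the fence until it met the stop, with about 13 N of contact. Last, I gripped the handle by its ends, swung the leaf up, let go and moved the arm clear.

**Last checks, measured from the camera images:**
- **Box position:** its centre is 49.6 mm in front of the fence face and 61.4 mm along from the stop. The allowed ranges are 34–60 mm and 52–75 mm. It is within about 2° of parallel to the fence and did not move when the stop was raised.
- **Not flush with the fence:** there is a gap of about 10 mm between the box and the fence face, which is inside the tolerance.
- **Crossbar stop:** it stands at about 1.5 rad, judged from the handle position. That is above the 1.25 rad needed, but not quite at its end stop of 1.75 rad.
- **Ball-handled stop:** still up.
- **Arm:** clear of everything, with the force reading near zero.

None of these checks failed. The hand-in itself reports no verdict.

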